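# Clamp the bearing block on the assembly bench

### The job

Two identical screw clamps stand on the bench, and an aluminium block already lies under one of them. Turn the T-handle of that clamp clockwise until the rising resistance shows that the block is firmly clamped, stop there without overtightening, and let go of the handle. Leave the empty clamp's handle alone and do not shift the block.

Things in the scene. Friction and masses are not known exactly. Their poses are not given: they have to be found in the camera images.
- clamp: the loaded dark steel clamp, bolted down: base 140 x 100 x 15 mm, column on its -x side, arm 44 mm wide (top 115 mm above the bench) reaching over the block. Origin: centre of the base's underside, on the bench; the vertical screw stands 20 mm along its own +x. It carries the T-handle on top and, below the arm, a round steel foot 22 mm across that comes down on the block
- handle_grip (a point): centre of the loaded clamp's orange crossbar, on the screw axis, 170 mm above the bench. The bar is 90 mm long along this point's own y, 22 mm wide (x), 22 mm tall. Clear above; below the bar (underside at 159 mm) there are 44 mm down to the arm, but for a hub 24 mm across and a collar 34 mm across with its top at 127 mm. The handle turns about the vertical here and stays at its height
- handle (a joint): angle of that handle, rad, growing clockwise from above (tightening); starts at 0.2 to 0.8. Foot drops 6 mm per rad, touching the block at 1.05 to 1.35. Torque: 0.2 N m to turn it free (0.02 to 0.05 felt when pausing), then about 0.25 more per rad. Clamped from 0.3 rad past touch (12 N under the foot), best at 0.5 (0.11 N m above free); over 0.8 is overtight (35 N at most). Stays where left
- block: the loose aluminium bearing block, 56 x 90 x 15 mm with a 40 x 40 mm boss on top (25 mm high in all), about 0.3 kg, lying on a small rest under the foot of the loaded clamp. Origin: centre of its underside, about 30 mm above the bench
- spare_handle_end (a point): one end of the crossbar of the other, empty clamp's T-handle (same shape and height as the first, nothing under its foot), 45 mm from that handle's axis; to be left alone
Not all that is in view belongs to the job. There is more than one size of the block; the job needs the smaller. Leave any yellow look-alike of the clamp alone.

How it is judged:
By the outcome, as a careful person would: the job done as asked, in the order asked, and still so for the second after the job is handed in, with the robot touching nothing.
It also fails if it takes over 45 s, if anything falls off the work surface, if the arm or the gripper's body presses on something with over 40 N, if the wrist force passes 120 N, or if a joint passes its speed limit or range.

### The arm

A 6-joint arm with a two-finger parallel gripper is mounted at the origin on the work surface. World frame = base frame: x ahead of the robot, y to its left, z up, the work surface at z = 0. Lengths are in m, angles in degrees, forces in N, time in s.
With the tool pointing down it reaches from about 0.4 to 0.825 m from the base axis. Payload 7 kg.
Tool frame: the origin (TCP) lies between the finger pads; the fingertips stand 19 mm ahead of it and the grasp point (between the pads) is the TCP; x points along the fingers, y is the direction in which the jaws open and shut, and the axes are right-handed (so a half turn about x gives the same grasp; the last joint's range is limited). The gripper opens to 88 mm and grips with 3 to 60 N. Pads are 19 mm wide; open, the fingers measure 130 mm over their backs; the gripper's body (78 mm by 193 mm) begins 47 mm behind the grasp point.
Start: joints at [-51.446, 20.546, 0.682, 0, -70.136, -16.507], TCP at [0.253, -0.626, 0.246] pointing down, gripper open.
Joint ranges: [-176.03, 176.03], [-82.01, 121.73], [-58.28, 71.71], [-173.87, 95.51], [-174.79, -0.11], [-173.66, 173.66]. Speed limits (degrees/s): [136.94, 136.94, 172.46, 180, 180, 180].

### API

Orientations are given as [roll, pitch, yaw] about the fixed x, y, z axes, in that order (R = Rz(yaw) Ry(pitch) Rx(roll)).
In Python, from plant import * gives the robot as it stands.
- The arm moves only by the tool step_arm, never from a script. Its argument "steps" is a list of rows, each a list of 2 entries, a list of its own where there are three numbers: the shift along the tool's x, y, z in units of 0.02 m (1.0 is 0.02 m), then the turn about the tool's x in units of 6 degrees (1.0 is 6 degrees). A call has 1 to 20 rows; each row shifts and turns the commanded pose from where the row before left it, along the tool's axes as they then stand; what a row does not reach is not made up. A row lasts 1/12 s, in which the tool goes at most 41.7 mm and 7.16 degrees, less where a joint would pass 70% of its speed; a pose out of reach is approached as far as the arm can. A call with a number of a shift or a turn outside -1 to 1 is refused whole. A call with a gripper value outside its range is refused whole. "fingers" is the closure, from 0 (fully open) to 1 (shut), set as the call begins (left out, the last holds). The fingers move at their own pace and stop on an object; "grip_force" is the grip in N (left out, the last holds). Time passes only in rows, so rows that do not move let the fingers close. It gives the time, the measured TCP pose, the force and the opening at its end, in the units of the state.
- get_state(): the state, without advancing time (a new reading comes with each control period).
- capture(name): name is "scene" or "top" or "wrist"; returns the picture (480x640x3 uint8, blue, green, red); there is no depth.
- camera_model(name): a dict with "intrinsics" (3x3 intrinsics, pixels), "rvec" (rotation vector, rad) and "tvec" (3), from world to camera coordinates, as OpenCV has them. Camera axes: x right, y down, z forward; pixel columns grow to the right and rows downward; lengths in m; the calibration is good to about 2 mm. The wrist camera is an equidistant fisheye: a pixel r from the principal point sees the ray r / f radians off the axis. A picture is of the moment at which its call begins: read the wrist's pose just before it. camera_model takes no time and is no camera call; for the wrist camera it gives the pose at the moment of the call.
- close_job(): hands the job in, once; it reports no verdict.
The state is a dict: "time_s": time; "joints": joint angles; "qd": joint speeds; "joint_torque": joint torques, N m; "tcp_pos": TCP position; "eef_rot": TCP orientation; "contact_force": force on the tool from outside, world axes, zero at the start; "moment": the same for the moment, N m; "gripper_width": finger opening in m.
Only numpy, scipy, OpenCV 4.12 (cv2) and the standard library are available. Lean on these libraries where they do the work, as an engineer would, in place of code of your own. Each camera call takes 0.05 s, during which the arm holds its last target.

## Working session

There is one attempt and no reset: what is moved stays moved. The work goes in short steps, Python scripts to look and compute and a tool call to move; the robot and the scene stay as the last step left them, time stands still between calls to the robot, and variables do not carry over. Pictures are saved under pics/ and viewed, and the job is handed in when it is done.

Besides the shell and the picture viewer there is one more tool, called after "Request:" by a JSON object that holds its "op" and its "data". step_arm: Moves the arm, as the interface text tells. Its arguments: {"type":"object","properties":{"steps":{"type":"array","items":{"type":"array"}},"fingers":{"type":"number"},"grip_force":{"type":"number"}},"required":["steps"]}

```bash
mkdir -p pics; ls; python3 - <<'E'
from plant import *
import cv2
s=get_state();print(s)
for n in ("scene","top"):
    cv2.imwrite(f"pics/{n}0.png",capture(n)); print(n,camera_model(n))
E
```

```text
pics
{'time_s': 0.0, 'joints': array([-5.14456488e+01,  2.05905554e+01,  6.33725790e-01, -2.05453073e-02,
       -7.01352143e+01, -1.65056327e+01]), 'qd': array([ 0.03767973, -0.10316022, -0.11612801,  0.09834153, -0.05527548,
       -0.01599304]), 'joint_torque': array([ 1.65613937e-04, -5.82705331e+01,  2.93054688e+01,  6.99694991e+00,
        6.84364364e-03, -2.40360650e-04]), 'tcp_pos': array([ 0.25318617, -0.62522366,  0.24463089]), 'eef_rot': array([ 94.65651719,  89.90595095, 116.69823886]), 'contact_force': array([-0.57802721,  0.2200388 , -0.12282239]), 'moment': array([ 0.03191816, -0.00350496, -0.04613951]), 'gripper_width': 0.08763238458283944}
scene {'intrinsics': array([[525.14643943,   0.        , 321.89443604],
       [  0.        , 525.14643943, 240.21071127],
       [  0.        ,   0.        ,   1.        ]]), 'rvec': array([ 1.64258124,  2.09502817, -0.72337155]), 'tvec': array([ 0.08944221, -0.28609113,  1.19479452])}
top {'intrinsics': array([[505.98321814,   0.        , 314.99858031],
       [  0.        , 505.98321814, 236.63581088],
       [  0.        ,   0.        ,   1.        ]]), 'rvec': array([ 2.13224477, -2.18753267,  0.13845614]), 'tvec': array([0.02549227, 0.4537736 , 0.8536243 ])}
```

View pics/scene0.png

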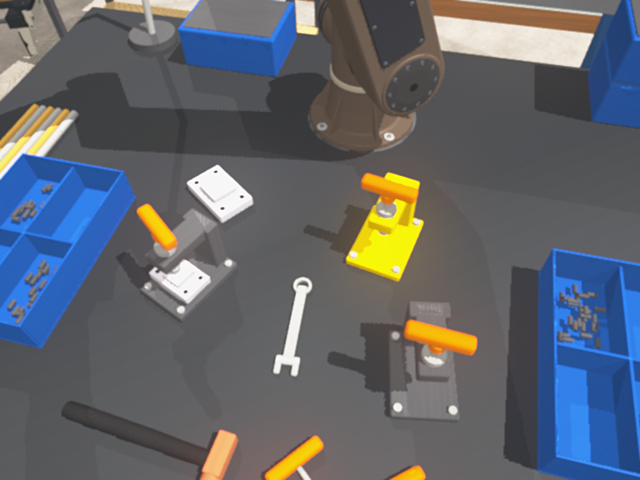

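View pics/top0.png

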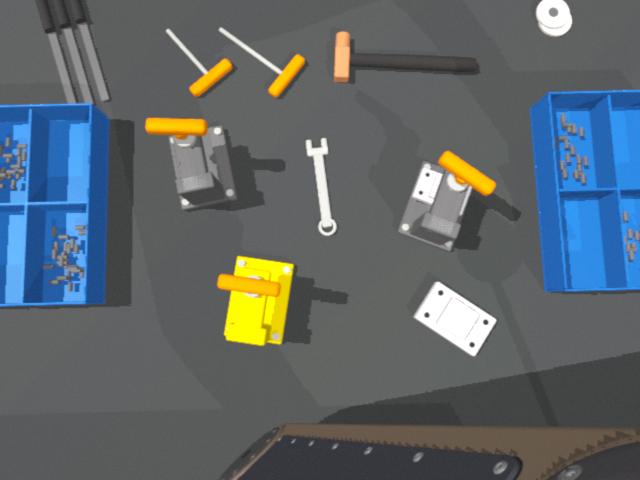

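The candidate clamps in the top view are the dark one at (455,190), the dark one at (190,165) and the yellow one at (258,300). The white plate with a boss sits under the one at (455,190), so that is the loaded clamp. The dark clamp at (190,165) looks empty and yellow is excluded. I'll confirm this in an enlarged crop.

```bash
cat > h.py <<'E'
import numpy as np, cv2
from plant import *
def ray(cam,u,v):
    m=camera_model(cam);R,_=cv2.Rodrigues(np.array(m["rvec"]));C=-R.T@np.array(m["tvec"])
    d=R.T@np.linalg.inv(m["intrinsics"])@np.array([u,v,1.]);return C,d
def atz(cam,u,v,z):
    C,d=ray(cam,u,v);return C+d*(z-C[2])/d[2]
def proj(cam,p):
    m=camera_model(cam);q,_=cv2.projectPoints(np.array(p,float).reshape(-1,1,3),m["rvec"],m["tvec"],m["intrinsics"],None);return q.reshape(-1,2)
E
python3 - <<'E'
import cv2
t=cv2.imread('pics/top0.png');s=cv2.imread('pics/scene0.png')
a=cv2.resize(t[140:260,390:510],(600,600),interpolation=2)
b=cv2.resize(s[195:325,110:240],(600,600),interpolation=2)
cv2.imwrite('pics/c1.png',a);cv2.imwrite('pics/c2.png',b)
cv2.imwrite('pics/c3.png',cv2.resize(t[110:220,140:250],(600,600),interpolation=2))
E
```

```text
(no output)
```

View pics/c1.png

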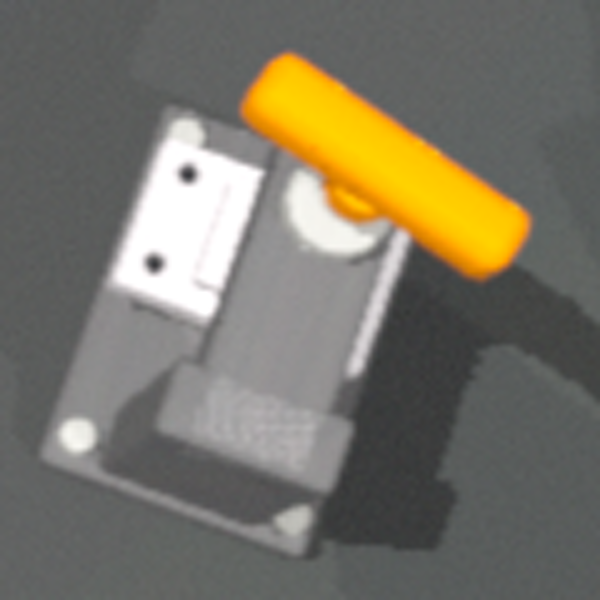

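View pics/c2.png

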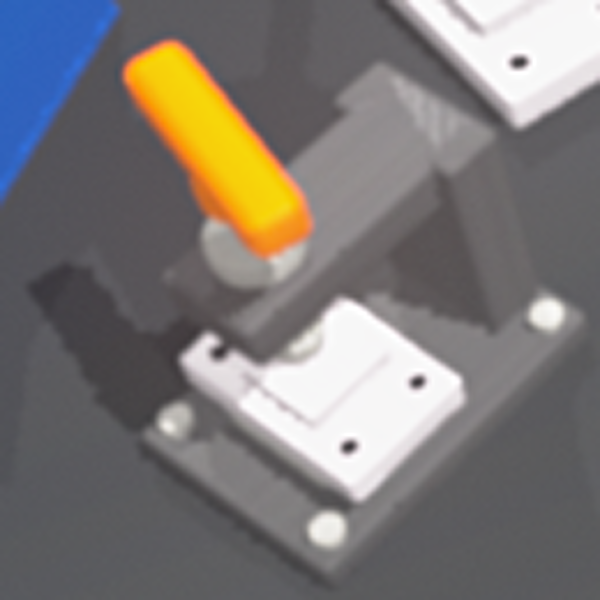

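View pics/c3.png

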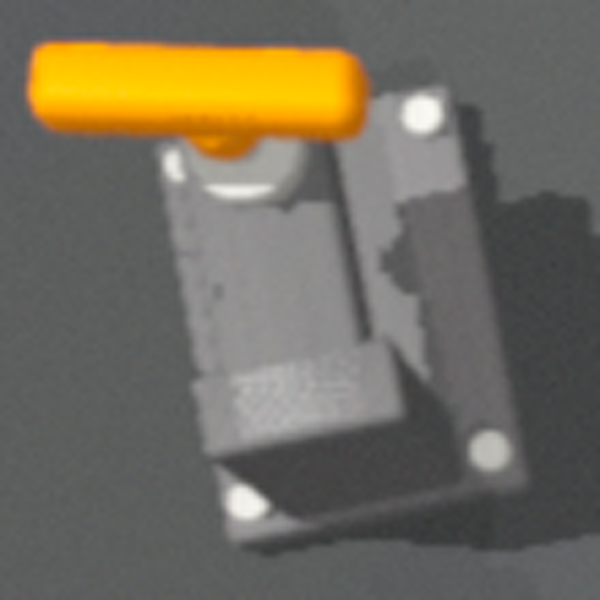

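The crop confirms it: the plate with holes and boss lies under the arm of the clamp at (455,190). The empty clamp's base shows no plate, and the bigger plate lies loose at (455,318). Next I'll measure the bar.

```bash
python3 - <<'E'
from h import *
s=get_state()
f=lambda u,v:(390+u/5,140+v/5)
e1=atz("top",*f(266,78),.175);e2=atz("top",*f(505,249),.175)
print("bar ends",e1,e2,np.linalg.norm(e1-e2),"centre",(e1+e2)/2,"dir",np.degrees(np.arctan2(*(e2-e1)[1::-1])))
# long edges of the top outline
b=[atz("top",*f(*p),.015) for p in ((165,105),(45,455),(305,555))]
x=b[0]-b[1];y=b[1]-b[2];print(np.linalg.norm(x),np.linalg.norm(y))
c=(b[0]+b[2])/2;yx=np.arctan2(x[1],x[0]);print("base",c,np.degrees(yx),"yaw from y",np.degrees(np.arctan2(y[1],y[0]))-90,"screw",c+.02*x/np.linalg.norm(x))
g=lambda u,v:(110+u*130/600,195+v*130/600)
e1=atz("scene",*g(155,60),.175);e2=atz("scene",*g(285,225),.175);print("scene",e1,e2,(e1+e2)/2)
from scipy.spatial.transform import Rotation as R
print(R.from_euler('xyz',s['eef_rot'],degrees=True).as_matrix().round(3))
E
```

```text
bar ends [ 0.55207834 -0.17798659  0.175     ] [ 0.49877726 -0.24525483  0.175     ] 0.08582552405120128 centre [ 0.5254278  -0.21162071  0.175     ] dir -128.39211505601332
0.1353693842342103 0.09771928170292712
base [ 0.50628104 -0.20485464  0.015     ] -21.294046573099607 yaw from y -22.810390004142292 screw [ 0.52491562 -0.21211772  0.015     ]
scene [ 0.50135127 -0.24367199  0.175     ] [ 0.55479151 -0.17328909  0.175     ] [ 0.52807139 -0.20848054  0.175     ]
[[-0.001 -0.375  0.927]
 [ 0.001  0.927  0.375]
 [-1.     0.001 -0.   ]]
```

Request:
{"op": "step_arm", "data": {"steps": [[[0, 0.3, 0.5], 0], [[0, 0.7, 1], 0], [[0, 0.7, 1], 0], [[0, 0.7, 1], 0], [[0, 0.7, 1], 0], [[0, 0.7, 1], 0], [[0, 0.7, 1], 0], [[0, 0.7, 1], 0], [[0, 0.7, 1], 0], [[0, 0.7, 1], 0], [[0, 0.7, 1], 0], [[0, 0.7, 1], 0], [[0, 0.7, 1], 0], [[0, 0.7, 1], 0], [[0, 0.7, 1], 0], [[0, 0.7, 1], 0], [[0, 0.7, 1], 0], [[0, 0.7, 1], 0], [[0, 0.7, 1], 0], [[0, 0.7, 1], 0]], "fingers": 0, "grip_force": 30}}

```text
time_s: 1.77
tcp_pos: [0.513, -0.2255, 0.2454]
eef_rot: [105.0, 90.0, 127.1]
contact_force: [-0.2, -0.1, 0.3]
gripper_width: 0.0876
```

Request:
{"op": "step_arm", "data": {"steps": [[[0, 0.4, 0.8], -1], [[0, 0, 0], -1], [[0, 0, 0], -1], [[0, 0, 0], -1], [[0, 0, 0], -0.9], [[0, 0, 0], 0], [[0, 0, 0], 0], [[0, 0, 0], 0]]}}

```text
time_s: 2.43
tcp_pos: [0.5244, -0.2135, 0.2455]
eef_rot: [87.3, 90.0, 138.5]
contact_force: [0.4, -0.5, -0.3]
gripper_width: 0.0874
```

```bash
cat >> h.py <<'E'
from scipy.spatial.transform import Rotation as Ro
def st():
    s=get_state();M=Ro.from_euler('xyz',s['eef_rot'],degrees=True).as_matrix()
    print("t",round(s['time_s'],2),"p",s['tcp_pos'].round(4),"x",M[:,0].round(3),"yawy",np.degrees(np.arctan2(M[1,1],M[0,1])).round(2),"F",s['contact_force'].round(2),"M",s['moment'].round(3),"w",round(s['gripper_width'],4),"j",s['joints'].round(1))
    return s,M
E
python3 - <<'E'
from h import *
s,M=st()
d=M.T@(np.array([.526,-.211,.246])-s['tcp_pos']);print(d/.02)
m=camera_model("wrist");print(m)
im=capture("wrist");cv2.imwrite('pics/w1.png',im)
E
```

```text
t 2.43 p [ 0.5244 -0.2135  0.2455] x [-0.  0. -1.] yawy 141.27 F [ 0.43 -0.53 -0.35] M [-0.012  0.037 -0.006] w 0.0874 j [ -2.4  10.4 -13.3  -0.  -66.3 -36.4]
[-0.02660773  0.01517187  0.14669335]
{'intrinsics': array([[371.64829954,   0.        , 319.96342536],
       [  0.        , 371.64829954, 237.54371635],
       [  0.        ,   0.        ,   1.        ]]), 'rvec': array([-1.00897371, -2.86698922, -0.35675862]), 'tvec': array([ 0.53949276, -0.18663692,  0.34913666])}
```

View pics/w1.png

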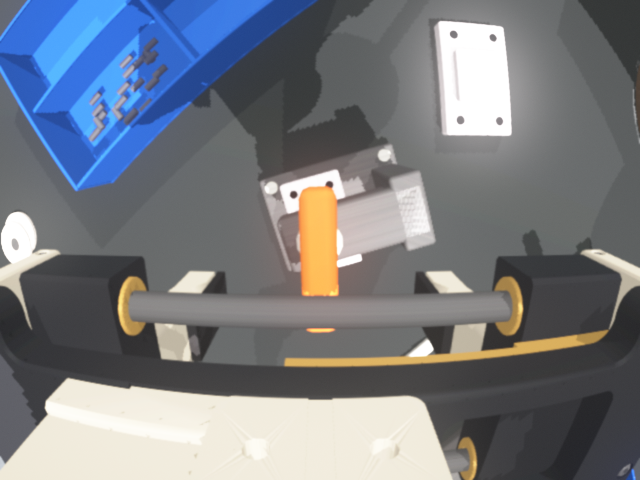

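The wrist view shows the bar between the fingers and parallel to the pads, from (318,188) to (320,331). I'll turn those pixels into positions for its centre and yaw.

```bash
cat >> h.py <<'E'
def wz(m,u,v,z):
    K=m["intrinsics"];dx,dy=(u-K[0,2])/K[0,0],(v-K[1,2])/K[1,1];th=np.hypot(dx,dy)
    d=np.array([dx/th*np.sin(th),dy/th*np.sin(th),np.cos(th)])
    R,_=cv2.Rodrigues(np.array(m["rvec"]));C=-R.T@np.array(m["tvec"]);d=R.T@d
    return C+d*(z-C[2])/d[2]
E
python3 - <<'E'
from h import *
m=camera_model("wrist")
a=wz(m,318,188,.179);b=wz(m,321,331,.172)
print(a,b,(a+b)/2,np.linalg.norm(a-b),np.degrees(np.arctan2(*(a-b)[1::-1])))
im=cv2.imread('pics/w1.png');cv2.imwrite('pics/w1c.png',cv2.resize(im[170:340,240:400],None,fx=3.5,fy=3.5,interpolation=2))
E
```

```text
[ 0.49607255 -0.24595817  0.179     ] [ 0.55226871 -0.17312035  0.172     ] [ 0.52417063 -0.20953926  0.1755    ] 0.0922624336705418 -127.65106220019459
```

View pics/w1c.png

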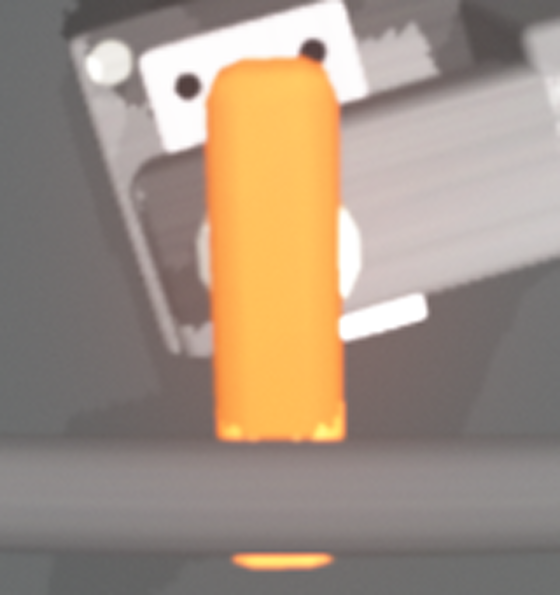

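Centre estimates agree at about (0.5255, -0.2105), and the bar yaw is 52°. I'll descend to z = 0.179 so the fingertips stay just above the hub, then close.

Request:
{"op": "step_arm", "data": {"steps": [[[0, 0, 0.15], -0.1], [[0.6, 0, 0], 0], [[0.9, 0, 0], 0], [[0.8, 0, 0], 0], [[0.6, 0, 0], 0], [[0.4, 0, 0], 0], [[0, 0, 0], 0], [[0, 0, 0], 0], [[0, 0, 0], 0]]}}

```text
time_s: 3.23
tcp_pos: [0.527, -0.2115, 0.1804]
eef_rot: [-70.5, 89.9, -18.4]
contact_force: [0.0, -1.2, 0.2]
gripper_width: 0.0878
```

Request:
{"op": "step_arm", "data": {"steps": [[[0, 0, 0], 0], [[0, 0, 0], 0], [[0, 0, 0], 0], [[0, 0, 0], 0], [[0, 0, 0], 0], [[0, 0, 0], 0], [[0, 0, 0], 0], [[0, 0, 0], 0], [[0, 0, 0], 0], [[0, 0, 0], 0], [[0, 0, 0], 0], [[0, 0, 0], 0]], "fingers": 1, "grip_force": 25}}

```text
time_s: 4.23
tcp_pos: [0.5268, -0.2116, 0.1796]
eef_rot: [-91.0, 90.0, -39.0]
contact_force: [0.8, -2.6, -2.7]
gripper_width: 0.0219
```

```bash
python3 - <<'E'
from h import *
st()
cv2.imwrite('pics/w2.png',capture("wrist"))
st()
E
```

```text
t 4.23 p [ 0.5268 -0.2116  0.1796] x [ 0.001 -0.001 -1.   ] yawy 142.07 F [ 0.85 -2.64 -2.66] M [-0.875 -0.697  0.128] w 0.0219 j [ -2.1  13.5 -18.4   0.  -58.  -35.8]
t 4.28 p [ 0.5268 -0.2116  0.1796] x [ 0.001 -0.    -1.   ] yawy 142.06 F [ 2.58 -2.11 -2.37] M [-1.001 -0.823  0.185] w 0.0216 j [ -2.1  13.5 -18.4   0.  -58.  -35.8]
```

View pics/w2.png

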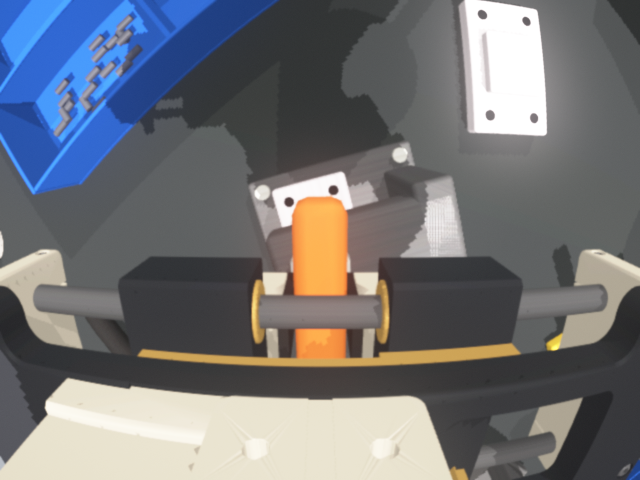

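Gripped, with a width of 22 mm. Now I turn clockwise through the free range while watching Mz.

Request:
{"op": "step_arm", "data": {"steps": [[[0, 0, 0], 0.3], [[0, 0, 0], 0.6], [[0, 0, 0], 0.6], [[0, 0, 0], 0.6], [[0, 0, 0], 0.6], [[0, 0, 0], 0.3], [[0, 0, 0], 0], [[0, 0, 0], 0]]}}

```text
time_s: 4.95
tcp_pos: [0.5267, -0.2116, 0.1796]
eef_rot: [-60.2, 90.0, -26.1]
contact_force: [3.2, -3.6, -3.6]
gripper_width: 0.022
```

```bash
cat >> h.py <<'E'
def avg(n=10):
    R=[]
    for i in range(n):
        s=get_state();R.append(np.r_[s['contact_force'],s['moment']]);capture("top")
    R=np.array(R);st();print("AVG",R.mean(0).round(3),"sd",R.std(0).round(3))
E
python3 -c "
from h import *
avg()"
```

```text
t 5.45 p [ 0.5268 -0.2116  0.1796] x [ 0.001 -0.    -1.   ] yawy 124.09 F [ 3.98 -3.66 -4.01] M [-1.383 -1.199 -0.184] w 0.022 j [ -2.1  13.5 -18.4   0.  -58.  -53.8]
AVG [ 3.362 -4.067 -3.389 -1.333 -1.164 -0.157] sd [0.364 0.551 0.509 0.049 0.071 0.028]
```

Request:
{"op": "step_arm", "data": {"steps": [[[0, 0, 0], 0.3], [[0, 0, 0], 0.6], [[0, 0, 0], 0.6], [[0, 0, 0], 0.3], [[0, 0, 0], 0.2], [[0, 0, 0], 0], [[0, 0, 0], 0]]}}

```text
time_s: 6.03
tcp_pos: [0.5267, -0.2115, 0.1796]
eef_rot: [-45.2, 90.0, -23.1]
contact_force: [4.1, -2.9, -3.1]
gripper_width: 0.022
```

```bash
python3 -c "
from h import *
avg()"
```

```text
t 6.53 p [ 0.5267 -0.2115  0.1796] x [ 0.001 -0.    -1.   ] yawy 112.11 F [ 3.51 -3.11 -4.17] M [-1.327 -1.201  0.059] w 0.0217 j [ -2.1  13.5 -18.4   0.  -58.  -65.8]
AVG [ 3.334 -4.076 -3.623 -1.324 -1.222  0.029] sd [0.555 0.667 0.415 0.022 0.02  0.027]
```

Request:
{"op": "step_arm", "data": {"steps": [[[0, 0, 0], 0.3], [[0, 0, 0], 0.3], [[0, 0, 0], 0.2], [[0, 0, 0], 0.1], [[0, 0, 0], 0.1], [[0, 0, 0], 0], [[0, 0, 0], 0]]}}

```text
time_s: 7.12
tcp_pos: [0.5267, -0.2115, 0.1796]
eef_rot: [-41.1, 90.0, -24.9]
contact_force: [4.5, -3.4, -3.4]
gripper_width: 0.0216
```

```bash
python3 -c "
from h import *
avg(8)"
```

```text
t 7.52 p [ 0.5267 -0.2115  0.1796] x [ 0.001 -0.    -1.   ] yawy 106.12 F [ 4.59 -4.25 -3.09] M [-1.273 -1.29   0.178] w 0.0218 j [ -2.1  13.5 -18.4   0.  -58.  -71.8]
AVG [ 3.493 -3.667 -3.406 -1.308 -1.23   0.125] sd [0.634 0.511 0.379 0.035 0.027 0.03 ]
```

Request:
{"op": "step_arm", "data": {"steps": [[[0, 0, 0], 0.3], [[0, 0, 0], 0.3], [[0, 0, 0], 0.2], [[0, 0, 0], 0.1], [[0, 0, 0], 0.1], [[0, 0, 0], 0], [[0, 0, 0], 0]]}}

```text
time_s: 8.1
tcp_pos: [0.5267, -0.2114, 0.1796]
eef_rot: [-29.1, 90.0, -19.0]
contact_force: [2.9, -3.5, -3.5]
gripper_width: 0.0215
```

```bash
python3 -c "
from h import *
avg(8)"
```

```text
t 8.5 p [ 0.5267 -0.2114  0.1796] x [ 0.001 -0.    -1.   ] yawy 100.11 F [ 4.16 -3.51 -3.47] M [-1.296 -1.243  0.076] w 0.0214 j [ -2.1  13.5 -18.4   0.  -58.  -77.8]
AVG [ 3.437 -3.851 -3.492 -1.296 -1.292  0.12 ] sd [0.793 0.277 0.284 0.02  0.033 0.025]
```

Request:
{"op": "step_arm", "data": {"steps": [[[0, 0, 0], 0.3], [[0, 0, 0], 0.3], [[0, 0, 0], 0.2], [[0, 0, 0], 0.1], [[0, 0, 0], 0.1], [[0, 0, 0], 0], [[0, 0, 0], 0]]}}

```text
time_s: 9.08
tcp_pos: [0.5267, -0.2114, 0.1796]
eef_rot: [-20.2, 90.0, -16.1]
contact_force: [3.6, -3.6, -4.6]
gripper_width: 0.0221
```

```bash
python3 -c "
from h import *
avg(8)"
```

```text
t 9.48 p [ 0.5267 -0.2114  0.1796] x [ 0.001 -0.    -1.   ] yawy 94.11 F [ 3.29 -3.8  -3.19] M [-1.247 -1.294  0.11 ] w 0.0216 j [ -2.1  13.5 -18.4   0.  -58.  -83.8]
AVG [ 3.61  -3.539 -3.509 -1.254 -1.308  0.118] sd [0.323 0.273 0.565 0.02  0.027 0.027]
```

The free baseline with this step pattern is Mz ≈ 0.12 N m. I continue in the same 6° steps.

Request:
{"op": "step_arm", "data": {"steps": [[[0, 0, 0], 0.3], [[0, 0, 0], 0.3], [[0, 0, 0], 0.2], [[0, 0, 0], 0.1], [[0, 0, 0], 0.1], [[0, 0, 0], 0], [[0, 0, 0], 0]]}}

```text
time_s: 10.07
tcp_pos: [0.5267, -0.2114, 0.1796]
eef_rot: [-13.8, 90.0, -15.7]
contact_force: [4.0, -4.1, -4.2]
gripper_width: 0.0218
```

```bash
python3 -c "
from h import *
avg(8)"
```

```text
t 10.47 p [ 0.5267 -0.2114  0.1796] x [ 0.001 -0.    -1.   ] yawy 88.1 F [ 2.73 -4.27 -2.92] M [-1.247 -1.368  0.179] w 0.0218 j [ -2.1  13.5 -18.4   0.  -58.  -89.8]
AVG [ 3.303 -3.685 -3.458 -1.24  -1.395  0.15 ] sd [0.425 0.517 0.554 0.028 0.008 0.035]
```

Request:
{"op": "step_arm", "data": {"steps": [[[0, 0, 0], 0.3], [[0, 0, 0], 0.3], [[0, 0, 0], 0.2], [[0, 0, 0], 0.1], [[0, 0, 0], 0.1], [[0, 0, 0], 0], [[0, 0, 0], 0]]}}

```text
time_s: 11.05
tcp_pos: [0.5267, -0.2114, 0.1796]
eef_rot: [-2.2, 90.0, -10.1]
contact_force: [3.7, -4.2, -3.1]
gripper_width: 0.0216
```

```bash
python3 -c "
from h import *
avg(8)"
```

```text
t 11.45 p [ 0.5267 -0.2114  0.1796] x [ 0.001 -0.    -1.   ] yawy 82.09 F [ 3.68 -3.71 -2.78] M [-1.24  -1.484  0.156] w 0.0216 j [ -2.1  13.5 -18.4   0.  -58.  -95.8]
AVG [ 3.672 -3.494 -3.543 -1.199 -1.412  0.201] sd [0.483 0.644 0.746 0.026 0.031 0.021]
```

Request:
{"op": "step_arm", "data": {"steps": [[[0, 0, 0], 0.3], [[0, 0, 0], 0.3], [[0, 0, 0], 0.2], [[0, 0, 0], 0.1], [[0, 0, 0], 0.1], [[0, 0, 0], 0], [[0, 0, 0], 0]]}}

```text
time_s: 12.03
tcp_pos: [0.5267, -0.2113, 0.1796]
eef_rot: [9.5, 90.0, -4.4]
contact_force: [4.4, -3.8, -3.2]
gripper_width: 0.0216
```

```bash
python3 -c "
from h import *
avg(8)"
```

```text
t 12.43 p [ 0.5267 -0.2113  0.1796] x [ 0.001 -0.    -1.   ] yawy 76.09 F [ 4.08 -3.86 -2.92] M [-1.164 -1.505  0.19 ] w 0.0215 j [  -2.1   13.5  -18.4    0.   -58.  -101.8]
AVG [ 3.853 -3.218 -3.367 -1.189 -1.486  0.212] sd [0.354 0.32  0.376 0.021 0.024 0.026]
```

The torque is rising (0.12 → 0.15 → 0.20 → 0.21), so touch was near yaw 94–96°. The target is about 0.23 N m, roughly 29° past touch.

Request:
{"op": "step_arm", "data": {"steps": [[[0, 0, 0], 0.3], [[0, 0, 0], 0.3], [[0, 0, 0], 0.2], [[0, 0, 0], 0.1], [[0, 0, 0], 0.1], [[0, 0, 0], 0], [[0, 0, 0], 0]]}}

```text
time_s: 13.02
tcp_pos: [0.5267, -0.2113, 0.1796]
eef_rot: [15.1, 90.0, -4.8]
contact_force: [4.5, -3.7, -3.5]
gripper_width: 0.0221
```

```bash
python3 -c "
from h import *
avg(16)"
```

```text
t 13.82 p [ 0.5267 -0.2113  0.1796] x [ 0.001 -0.    -1.   ] yawy 70.09 F [ 3.4  -2.62 -4.42] M [-1.128 -1.523  0.259] w 0.0216 j [  -2.1   13.5  -18.4   -0.   -58.  -107.8]
AVG [ 3.89  -3.213 -3.807 -1.135 -1.512  0.241] sd [0.445 0.493 0.513 0.035 0.022 0.019]
```

Mz is 0.12 above the free baseline, about 0.47 rad past touch, so I stop here. Now I open and retreat straight up.

Request:
{"op": "step_arm", "data": {"steps": [[[0, 0, 0], 0], [[0, 0, 0], 0], [[0, 0, 0], 0], [[0, 0, 0], 0], [[0, 0, 0], 0], [[0, 0, 0], 0], [[0, 0, 0], 0], [[0, 0, 0], 0], [[0, 0, 0], 0], [[0, 0, 0], 0]], "fingers": 0}}

```text
time_s: 14.65
tcp_pos: [0.5264, -0.2114, 0.1796]
eef_rot: [-123.5, 90.0, -143.5]
contact_force: [-0.6, -0.1, 0.7]
gripper_width: 0.0826
```

Request:
{"op": "step_arm", "data": {"steps": [[[-0.3, 0, 0], 0], [[-0.6, 0, 0], 0], [[-0.9, 0, 0], 0], [[-1, 0, 0], 0], [[-1, 0, 0], 0], [[-0.6, 0, 0], 0], [[-0.3, 0, 0], 0], [[0, 0, 0], 0], [[0, 0, 0], 0], [[0, 0, 0], 0]]}}

```text
time_s: 15.48
tcp_pos: [0.5259, -0.2112, 0.2725]
eef_rot: [-176.4, 89.9, 163.7]
contact_force: [-0.2, 1.0, -0.3]
gripper_width: 0.0874
```

```bash
python3 - <<'E'
from h import *
st()
cv2.imwrite('pics/w3.png',capture("wrist"));s=capture("scene");cv2.imwrite('pics/s3.png',cv2.resize(s[195:325,110:240],(600,600),interpolation=2))
E
```

```text
t 15.48 p [ 0.5259 -0.2112  0.2725] x [-0.002  0.    -1.   ] yawy 70.04 F [-0.24  0.96 -0.35] M [-0.022  0.029 -0.006] w 0.0874 j [  -2.1    9.5  -10.8   -0.   -69.8 -107.8]
```

View pics/w3.png

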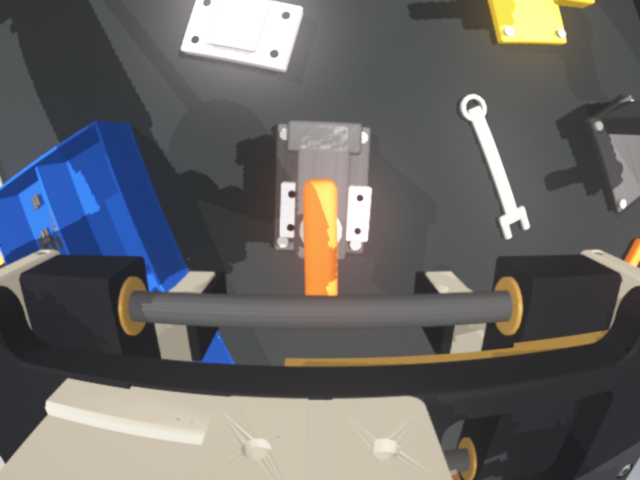

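View pics/s3.png

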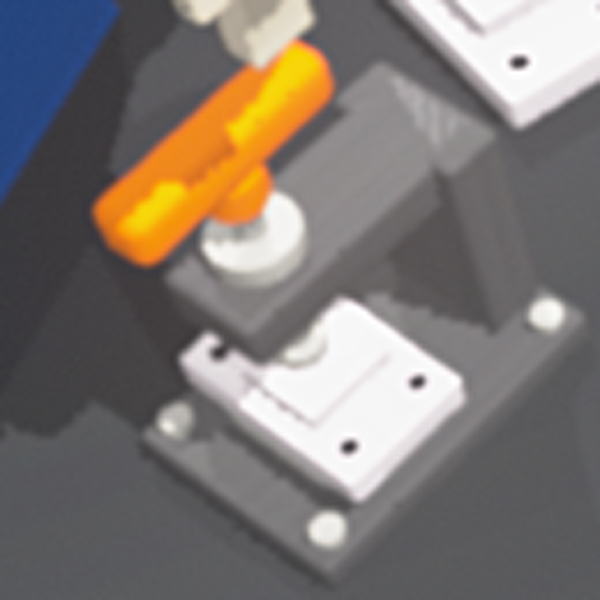

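The handle has turned about 72° and stayed there, with its bar now along the clamp arm. The block is at the same pixels as before. I'll compare before and after images for the block, foot and spare clamp.

```bash
python3 - <<'E'
from h import *
st()
a=cv2.imread('pics/scene0.png');b=capture("scene");t=capture("top");cv2.imwrite('pics/top3.png',t)
f=lambda i:cv2.resize(i[250:310,140:220],None,fx=5,fy=5,interpolation=2)
cv2.imwrite('pics/cmp.png',np.hstack([f(a),f(b)]))
g=lambda i,y,x,h,w:cv2.cvtColor(i[y:y+h,x:x+w],6).astype(np.float32)
for n,r in dict(block=(265,150,35,65),spare=(300,385,120,95)).items():
    print(n,cv2.phaseCorrelate(g(a,*r),g(b,*r)),np.abs(g(a,*r)-g(b,*r)).mean())
E
```

```text
t 15.58 p [ 0.526  -0.2113  0.2725] x [-0.002  0.    -1.   ] yawy 70.04 F [ 0.43 -0.44  0.53] M [-0.094 -0.014  0.008] w 0.0879 j [  -2.1    9.5  -10.8   -0.   -69.8 -107.8]
block ((0.012183201759398798, 0.04740267958751687), 1.024017889742498) 1.8312088
spare ((-0.06926883684770502, -0.05081080563802942), 0.9071484585603078) 4.4660525
```

View pics/cmp.png

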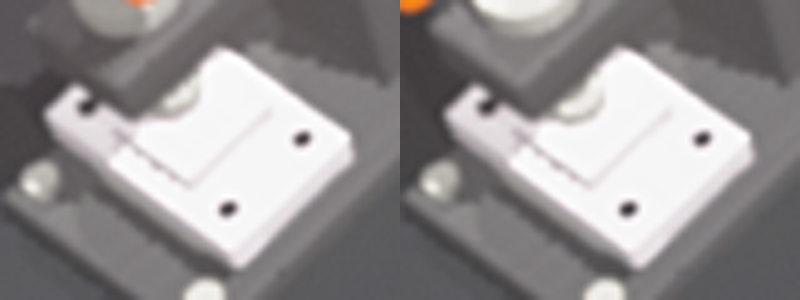

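The foot has come down about 2 px (roughly 4 mm). The block (0.05 px) and the spare clamp (0.09 px) have not moved. Handing in.

```bash
python3 -c "
from plant import *
print(close_job())"
```

```text
the job is handed in; nothing more can be done
None
```

I clamped the block: the loaded clamp's handle is turned about 72° clockwise and released, and the job was handed in at about 15.6 s of the 45 s allowed. The interface gave no verdict.

- **Clamping:** Pausing torque was flat at 0.12 N m in the last free steps, then rose to 0.24 N m. That 0.12 N m rise is slightly over the 0.11 N m given as best. It puts the handle about 0.47 rad past touch, between the clamped (0.3) and overtight (0.8) limits.
- **Block and foot:** The block shifted 0.05 px or less between the before and after images. The foot is visibly lower, by about 4 mm.
- **Spare clamp:** It shows no movement beyond 0.09 px, and I never touched its handle.
- **After release:** The handle stayed where I left it. The gripper is open and clear above it, and the contact force is near zero.

**Disagreements:** The first two torque readings (-0.16 and 0.03 N m) did not match the later free ones, probably because I used a different step pattern, so I left them out of the baseline. There was also a steady side force of about 5 N while gripping, from a small centring error. The handle angle read from the images is about 1.54 rad, which agrees with the torque estimate if the bar stands square across the arm at zero.

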